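Open a badge display carton and restock the counter tray

TASK

Open the display carton of badge packs: swing its lid up and right over to the far side, then fold both side flaps outwards, so that all three lie well back and the contents are exposed. Then lift out the yellow pack and set it down flat, emblem up, in the empty bay of the white counter tray. Do not shove the carton about, and leave the other packs and the things on the table where they are.

Things in the scene. Friction and masses are not known exactly. Their poses are not given: they have to be found in the camera images.
- carton: Loose blue display carton, 160 mm deep (x) by 240 wide (y), rim at 100 mm, walls 3 mm; 1.8 kg. Origin: underside's centre; x from front (robot side) to rear, y left, z up. Inside, a brown card pad over a fixed lower layer, 38 mm above the table; on it three loose packs in a row along y, 4 mm apart, tops at 73 mm, with 40 mm or more free between the row and the front and rear walls.
- lid (a joint): Lid angle, rad: 0 shut, pi/2 upright, pi folded back level behind; range 0 to 3.5, starts ajar at 0.75 to 1.0. Hinge line along carton y at x = +0.0785, 104 mm up. Panel 160 mm from hinge to front crease, 236 wide, 3 thick; beyond the crease a rigid 28 mm tuck flap bent 60 degrees inwards. Stiff crease: it stays where left; under 1 N at the edge moves it.
- lid_edge (a point): Middle of the free end of the lid's tuck flap.
- flap_left (a joint): Left (+y) side flap's angle, rad: 0 level inwards, pi/2 upright, pi level outwards; range 0 to 3.9, starts ajar at 0.25 to 0.5 under the lid, which blocks it until folded back. Hinge line along carton x at y = +0.1185, 100 mm up. 58 mm from hinge to free edge, 3 thick; the free edge runs from x = -0.060 to +0.038. Stays where left; under 0.5 N at the edge moves it.
- flap_left_edge (a point): Middle of the free edge of the left side flap.
- flap_right (a joint): The same for the right (-y) side: hinge line at carton y = -0.1185.
- flap_right_edge (a point): Middle of the free edge of the right side flap.
- pack_yellow_mid (a point): Yellow pack with a blue paw print on top, the one to move: a rigid box 46 mm (x) by 70 mm (y) by 35 mm high, about 0.09 kg, lying on the card pad in one of the three places of the row (left, middle or right), its axes nearly parallel to the carton's. The point is its centre.
- pack_white_mid (a point): White pack of the same size in the carton (centre). To be left in place.
- pack_blue_mid (a point): Blue pack of the same size in the carton (centre). To be left in place.
- tray_bay (a point): Centre of the floor of the white counter tray's empty bay, 4 mm above the table; axes are the tray's: x away from the robot, y left. Inside 104 mm (x) by 86 mm (y); walls 4 mm thick, rising 16 mm above its floor. The tray does not move. Its other bay, 90 mm off in -y, holds the red pack.
- pack_red_mid (a point): Red pack of the same size lying in the tray's other bay (centre). To be left in place.
- collecting_box: White folded-board collecting box with a blue cap and a carry handle, 90 x 110 x 132 mm, loose. Origin: centre of its underside.
- bucket: Blue collecting bucket with a yellow lid, 150 mm across, 138 mm high, loose. Origin: centre of its underside.
- card_reader: Black card reader, 135 x 72 x 19 mm, loose. Origin: centre of its underside.
- stapler: Blue stapler, 135 x 34 x 50 mm, loose. Origin: centre of its underside.
- pen_pot: Yellow pot with pens, 76 mm across, 160 mm high with the pens, loose. Origin: centre of its underside.

How it is judged:
On the way, in this order (a step that is already met when the one before it is completed fails the run):
1. the lid is swung over and lies well back (value of joint lid above 2.4 rad), for 0.2 s.
2. both side flaps are folded well out (value of joint each of lid, flap_left, flap_right above 2.4 rad), for 0.2 s.
At the end, for the whole second after the job is handed in: Lid and both side flaps folded back beyond 2.4 rad from shut; the yellow pack released, at rest, flat within 0.1 rad and emblem up on the floor of the empty tray bay (centre within 34 mm in x, 26 mm in y of the bay centre); the white and blue packs still in the carton (all of step 2 and x of pack_yellow_mid in the frame of tray_bay between -0.034 and 0.034 m and y of pack_yellow_mid in the frame of tray_bay between -0.026 and 0.026 m and z of pack_yellow_mid in the frame of tray_bay between 0.012 and 0.023 m and angle between pack_yellow_mid's own z axis and vertical below 0.1 rad and linear speed of pack_yellow below 0.02 m/s and z of each of pack_white_mid, pack_blue_mid in the frame of carton below 0.065 m and contact force between pack_yellow and the fingers below 0.05 N); the robot touches nothing.
It fails at once if the carton is shoved more than 50 mm or tipped (distance of carton from where it was at the start of the episode above 0.05 m or angle between carton's own z axis and vertical above 0.2 rad).
It fails at once if the yellow pack is dropped (it falls freely by more than about 30 mm) (contact force between pack_yellow and anything else below 0.02 N and linear speed of pack_yellow above 0.8 m/s).
It fails at once if the white, blue or red pack is moved more than 50 mm (distance of any of pack_white_mid, pack_blue_mid, pack_red_mid from where it was at the start of the episode above 0.05 m).
It fails at once if another thing on the table is pushed more than 40 mm or knocked over (distance of any of collecting_box, bucket, card_reader, stapler, pen_pot from where it was at the start of the episode above 0.04 m or angle between any of collecting_box, bucket, card_reader, stapler, pen_pot's own z axis and vertical above 0.4 rad).
It also fails if it takes over 67 s, if anything falls off the work surface, if the arm or the gripper's body presses on something with over 40 N, if the wrist force passes 120 N, or if a joint passes its speed limit or range.

ROBOT

A 7-joint arm with a two-finger parallel gripper is mounted at the origin on the work surface. World frame = base frame: x ahead of the robot, y to its left, z up, the work surface at z = 0. Lengths are in m, angles in rad, forces in N, time in s.
With the tool pointing down it reaches from about 0.425 to 0.925 m from the base axis. Payload 6.8 kg.
Tool frame: the origin (TCP) lies midway between the tips of the shut fingers; the grasp point (between the pads) lies 19 mm behind it; y points along the fingers, z is the direction in which the jaws open and shut, and the axes are right-handed (so a half turn about y gives the same grasp; the last joint's range is limited). The gripper opens to 85 mm and grips with 20 to 120 N. Pads are 22 mm wide; open, the fingers measure 114 mm over their backs; the gripper's body (76 mm by 85 mm) begins 54 mm behind the grasp point. The pads swing forward as they close: fully open they stand 13 mm farther back than shut.
Start: joints at [1.123, 0.477, 0.022, 1.555, -0.011, 1.109, -0.083], TCP at [0.225, -0.636, 0.231] pointing down, gripper open.
Joint ranges: [-2.96, 2.96], [-0.34, 2.1], [-1.41, 1.46], [0.24, 2.44], [-1.37, 4.51], [0.17, 1.92], [-2.96, 2.96]. Speed limits (rad/s): [2.39, 2.39, 3.14, 3.14, 3.14, 3.14, 3.14].

INTERFACE

Orientations are given as a unit quaternion [w, x, y, z].
In Python, from station import bot gives the robot as it stands. The module is installed in compiled form; this text tells all that it offers.
- The arm moves only by the shell command python3 -m crank 'ROWS' [FORCE]. ROWS is JSON, a list of rows, each an object with "linear": the shift along the tool's x, y, z in m, a list of three; "dr": the turn, a rotation vector about the tool's x, y, z in degrees, a list of three; "hand": the gripper command: -1 is shut, 1 is fully open, values between are in proportion. A call has 1 to 10 rows; each row is the pose to reach, as a shift and turn from the pose commanded when the call began, along the tool's axes at that moment; what a row does not reach only later rows make up. A row lasts 1/12 s, in which the tool goes at most 41.7 mm and 7.16 degrees, less where a joint would pass 70% of its speed; a pose out of reach is approached as far as the arm can. A call with a gripper value outside its range is refused whole. The fingers move at their own pace and stop on an object; FORCE is the grip in N (left out, the last holds). Time passes only in rows, so rows that repeat a pose let the fingers close. It gives the time, the measured TCP pose, the force and the opening at its end, in the units of the state.
- bot.get_obs(): the state, without advancing time (a new reading comes with each control period).
- bot.read_camera(name): name is "side" or "top"; returns the picture (420x560x3 uint8, blue, green, red); there is no depth.
- bot.camera_params(name): a dict with "K" (3x3 intrinsics, pixels), "k1" (the pictures are not rectified: a ray, as slopes to the right and down, at radius r is drawn at 1 + k1 r^2 times it, then the intrinsics apply), "R" (3x3) and "t" (3): a world point X has camera coordinates R X + t. Camera axes: x right, y down, z forward; pixel columns grow to the right and rows downward; lengths in m; the calibration is good to about 2 mm. A picture is of the moment at which its call begins. camera_params takes no time and is no camera call.
- bot.hand_in(): hands the job in, once; it reports no verdict.
Trained networks look in the newest picture that a camera, given by its name, has taken for a name from the list of things; names that differ only in an ending like _2 or _b are one class to them, and where a whole thing is asked for, a point or a joint stands for the part that bears it (a point fixed in the world has none). Each returns a list of dicts, best first, with "score" (0 to 1); they miss things now and then, are a little off and sometimes report something else, mostly with a low value. They report only what shows in the picture. A call takes as long as a camera call.
- bot.search_frame(camera, target): "extent" ([left, top, right, bottom] in pixels, round what is visible of it).
- bot.cut_out(camera, target): "pixels" (420x560 bool, what is visible of it) and "extent" ([left, top, right, bottom] in pixels, round what is visible of it).
- bot.place_of(camera, target): "xy" ([column, row] in pixels: a listed point, or the origin of a listed thing).
The state is a dict: "t": time; "q": joint angles; "joint_vel": joint speeds; "joint_torque": joint torques, N m; "eef_pos": TCP position; "tool_rot": TCP orientation; "contact_force": force on the tool from outside, world axes, zero at the start; "torque": the same for the moment, N m; "gripper_width": opening from 0.0 (shut) to 1.0 (fully open).
Only numpy, scipy, OpenCV 4.12 (cv2) and the standard library are available. Lean on these libraries where they do the work, as an engineer would, in place of code of your own. Each camera call takes 0.05 s, during which the arm holds its last target. There are 200 camera calls.

## Working session

There is one attempt and no reset: what is moved stays moved. The work goes in short steps, Python scripts to look and compute and a shell command to move; the robot and the scene stay as the last step left them, time stands still between calls to the robot, and variables do not carry over. Pictures are saved under pics/ and viewed, about 8 in all and at most 12, crops included, and the job is handed in when it is done.

```bash
mkdir -p pics; ls
python3 - <<'E'
from station import bot
import cv2,numpy as np
o=bot.get_obs()
for k in('t','eef_pos','tool_rot','contact_force','gripper_width'):print(k,o[k])
ims=[]
for c in('side','top'):
    im=bot.read_camera(c);cv2.imwrite(f'pics/{c}0.png',im)
    p=bot.camera_params(c);print(c,p['K'],p['k1'],p['R'],p['t'])
    for n in ['carton','lid_edge','flap_left_edge','flap_right_edge','pack_yellow_mid','pack_white_mid','pack_blue_mid','tray_bay','pack_red_mid','collecting_box','bucket','card_reader','stapler','pen_pot']:
        r=bot.place_of(c,n);print(n,[(np.round(a['xy']).tolist(),round(a['score'],2)) for a in r[:2]])
E
```

```text
pics
t 0.0
eef_pos [ 0.2247743  -0.6358179   0.23028776]
tool_rot [ 0.11941482 -0.11973608  0.69758809 -0.6962573 ]
contact_force [ 0.94340471  0.76525972 -0.01366162]
gripper_width 0.9978396552889285
side [[403.91730934   0.         275.97911544]
 [  0.         403.91730934 215.25930937]
 [  0.           0.           1.        ]] -0.1113538940081953 [[-0.81695011 -0.576624   -0.00986276]
 [-0.37530174  0.54455003 -0.75007591]
 [ 0.43788254 -0.60907308 -0.6612782 ]] [0.36494816 0.24138734 1.5019684 ]
carton [([234.0, 255.0], 0.83)]
lid_edge [([244.0, 222.0], 0.96), ([252.0, 309.0], 0.22)]
flap_left_edge [([224.0, 248.0], 0.84)]
flap_right_edge [([247.0, 228.0], 0.53)]
pack_yellow_mid [([244.0, 228.0], 0.51), ([233.0, 248.0], 0.45)]
pack_white_mid [([249.0, 236.0], 0.7)]
pack_blue_mid []
tray_bay [([283.0, 204.0], 0.92), ([248.0, 238.0], 0.31)]
pack_red_mid [([291.0, 190.0], 0.65)]
collecting_box [([336.0, 166.0], 0.93)]
bucket [([154.0, 314.0], 0.77), ([222.0, 250.0], 0.62)]
card_reader [([254.0, 310.0], 0.65), ([244.0, 229.0], 0.43)]
stapler [([352.0, 210.0], 0.68), ([245.0, 222.0],
[... 304 characters left out ...]
0883]] [-0.03441728  0.42430523  1.57609473]
carton [([217.0, 188.0], 0.7)]
lid_edge [([211.0, 190.0], 0.57)]
flap_left_edge [([188.0, 180.0], 0.52), ([212.0, 192.0], 0.16)]
flap_right_edge [([231.0, 180.0], 0.65), ([189.0, 177.0], 0.51)]
pack_yellow_mid [([212.0, 183.0], 0.58)]
pack_white_mid [([460.0, 213.0], 0.67), ([238.0, 185.0], 0.53)]
pack_blue_mid [([216.0, 183.0], 0.66)]
tray_bay [([334.0, 192.0], 0.67)]
pack_red_mid [([365.0, 185.0], 0.91), ([333.0, 192.0], 0.36)]
collecting_box [([458.0, 213.0], 0.63)]
bucket [([110.0, 162.0], 0.74), ([231.0, 184.0], 0.18)]
card_reader [([162.0, 247.0], 0.85), ([233.0, 185.0], 0.53)]
stapler [([378.0, 268.0], 0.83)]
pen_pot [([86.0, 207.0], 0.97)]
```

View pics/top0.png

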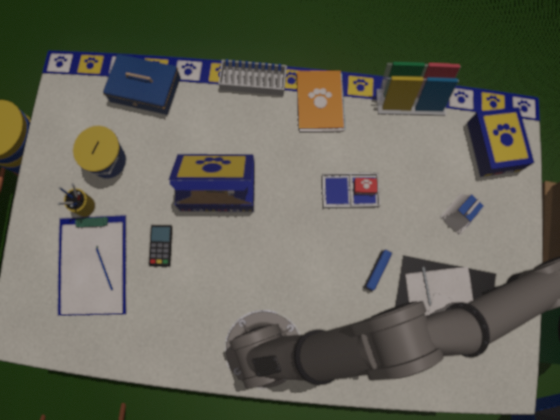

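View pics/side0.png

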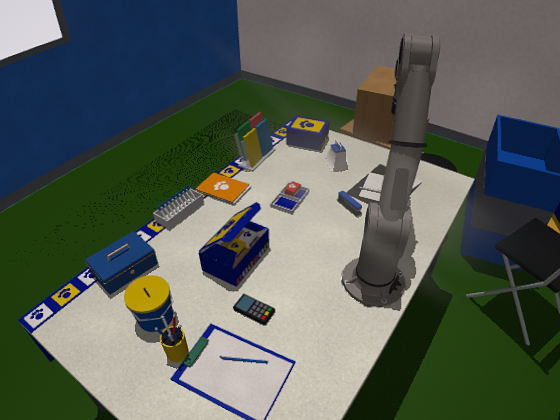

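The top view shows the carton at about (170–255, 152–212) with its lid ajar and the tray's empty bay at about (337, 191). The side view agrees with this. Next I'll crop in to get the corners.

```bash
cat > h.py <<'E'
from station import bot
import cv2,numpy as np
from scipy.optimize import least_squares
from scipy.spatial.transform import Rotation as Ro
P={c:bot.camera_params(c) for c in('side','top')}
def proj(c,X):
    p=P[c];Y=np.atleast_2d(X)@np.array(p['R']).T+p['t'];s=Y[:,:2]/Y[:,2:]
    s=s*(1+p['k1']*(s**2).sum(1,keepdims=True));K=p['K']
    return s*[K[0][0],K[1][1]]+[K[0][2],K[1][2]]
def onplane(c,px,z):
    return least_squares(lambda v:(proj(c,[v[0],v[1],z])[0]-px),[.6,0]).x
def tri(d):
    r=least_squares(lambda v:np.concatenate([proj(c,v)[0]-x for c,x in d.items()]),[.6,0,.1])
    return r.x,np.abs(r.fun).max()
def crop(im,x,y,w,h,s): return cv2.resize(im[y:y+h,x:x+w],None,fx=s,fy=s,interpolation=cv2.INTER_CUBIC)
def Tc(x,y,yaw): # carton->world for points
    R=Ro.from_euler('z',yaw).as_matrix()
    return lambda L:np.atleast_2d(L)@R.T+[x,y,0]
def pt(d): # body point of lid: distance r along panel from hinge, at angle a
    pass
def tool():
    o=bot.get_obs();w=o['tool_rot'];R=Ro.from_quat([w[1],w[2],w[3],w[0]]).as_matrix()
    return np.array(o['eef_pos']),R,o
E
python3 - <<'E'
from h import *
a=cv2.imread('pics/top0.png');b=cv2.imread('pics/side0.png')
A=crop(a,160,140,100,85,5);A=cv2.copyMakeBorder(A,0,75,0,0,0)[:500]
B=crop(b,190,195,90,100,5)[:500,:300*2]
A=A[:,:];o=np.zeros((500,950,3),np.uint8);o[:,:500]=A[:500];o[:,500:950]=B
cv2.imwrite('pics/c0.png',cv2.resize(o,(798,420)))
print('bay top',onplane('top',[334,192],.004),'side',onplane('side',[283,204],.004))
for n,t,s in[('coll',[458,213],[336,166]),('bucket',[110,162],[154,314]),('reader',[162,247],[254,310]),('stap',[378,268],[352,210]),('pen',[86,207],[179,352]),('carton',[217,188],[234,255])]:
    print(n,onplane('top',t,0).round(3),onplane('side',s,0).round(3))
print('lid',tri({'top':[211,190],'side':[244,222]}))
E
```

```text
bay top [ 0.51633826 -0.17305006] side [ 0.52668097 -0.16860577]
coll [ 0.489 -0.59 ] [ 0.478 -0.578]
bucket [0.546 0.578] [0.561 0.581]
reader [0.282 0.359] [0.285 0.363]
stap [ 0.284 -0.333] [ 0.251 -0.314]
pen [0.386 0.634] [0.383 0.635]
carton [0.492 0.206] [0.511 0.199]
lid (array([0.43726579, 0.19560098, 0.21038439]), np.float64(1.8456371543936712))
```

View pics/c0.png

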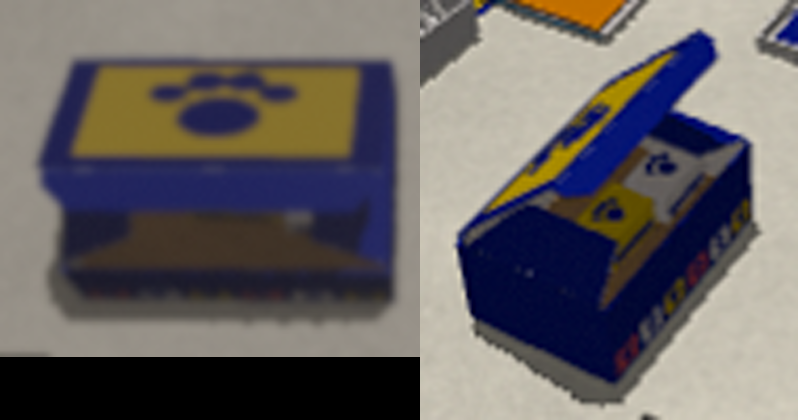

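The crops show the yellow pack in the middle with the white one on the right. The blue one must be on the left, under the flap. I'll fit the carton pose from the corners.

```bash
cat >> h.py <<'E'
def lidpt(a,r,y,tuck=0): # r along panel; tuck along tuck flap; carton frame
    d=np.array([-np.cos(a),0,np.sin(a)]);b=a-np.pi/3 if False else a
    # inwards bend 60deg: tuck turns towards the interior (downward when shut)
    ang=a; t=np.array([-np.cos(ang-np.pi/3),0,np.sin(ang-np.pi/3)])
    return np.array([.0785,y,.104])+r*d+tuck*t
E
python3 - <<'E'
from h import *
ob=[('top',[177.9,154.3],('l',0,.118)),('top',[253.6,154.8],('l',0,-.118)),('top',[169.5,180],('l',.16,.118)),('top',[254,181],('l',.16,-.118)),
('top',[177,211],(-.08,.12,0)),('top',[253.6,211],(-.08,-.12,0)),('top',[253.3,203.8],(-.08,-.12,.1)),('top',[175.5,204.3],(-.08,.12,.1)),
('side',[236.4,286.2],(-.08,.12,0)),('side',[234,267.1],(-.08,.12,.1)),('side',[203.1,271.7],(.08,.12,0)),('side',[199.5,253.3],(.08,.12,.1)),('side',[268.6,228.3],(-.08,-.12,.1)),('side',[269.8,248.6],(-.08,-.12,0)),('side',[223.3,240.2],('l',.16,.118)),('side',[255.5,203.3],('l',.16,-.118))]
def f(v):
    T=Tc(*v[:3]);return np.concatenate([proj(c,T(lidpt(v[3],m[1],m[2]) if m[0]=='l' else m))[0]-p for c,p,m in ob])
r=least_squares(f,[.5,.2,0,.9],loss='soft_l1');print(r.x);print(f(r.x).reshape(-1,2).round(1))
T=Tc(*r.x[:3])
for a in(r.x[3],):print('edge',T(lidpt(a,.16,0,.028)),'crease',T(lidpt(a,.16,0)))
p,R,o=tool();print(p,R.round(3))
E
```

```text
[0.49483948 0.20311288 0.09732009 0.76678285]
[[-0.3  0.2]
 [-0.2 -0.4]
 [-0.7  0.9]
 [-2.6 -0.1]
 [ 3.6  0.3]
 [ 1.1  0.5]
 [ 0.2  1. ]
 [-0.7  0.2]
 [ 0.  -0.3]
 [ 0.3  1. ]
 [-1.2 -1.9]
 [-1.2 -1.4]
 [ 0.1 -0.9]
 [-0.6 -3.2]
 [-2.   0.2]
 [ 2.3 -1.8]]
edge [[0.43151078 0.1969302  0.2072624 ]] crease [[0.4582898  0.19954459 0.21501152]]
[ 0.22497863 -0.63644575  0.23132889] [[-0.943  0.     0.333]
 [-0.333 -0.    -0.943]
 [ 0.    -1.     0.   ]]
```

```bash
cat >> h.py <<'E'
CP=(.495,.203,.097)
def shift(W,az=None):
    """world TCP targets -> tool shifts; az: wanted azimuth of tool z (rad)"""
    p,R,o=tool();print('t',round(o['t'],2),'p',p.round(4),'F',np.round(o['contact_force'],1),'w',round(o['gripper_width'],3),'down',R[:,1].round(3),'azdeg',np.degrees(np.arctan2(R[1,2],R[0,2])).round(1))
    for w in np.atleast_2d(W):print(w.round(3),'->',(R.T@(w-p)).round(3).tolist())
    if az is not None:
        c,s=np.cos(az),np.sin(az);G=np.array([[s*-1*-1*-1*-1,0,c],[-c,0,s],[0,-1,0]]);G[:,0]=np.cross(G[:,1],G[:,2])
        print('dr',np.degrees(Ro.from_matrix(R.T@G).as_rotvec()).round(2).tolist())
E
python3 -m crank '[{"linear":[-0.371,-0.1,-0.225],"dr":[0,-60,0],"hand":-1},{"linear":[-0.371,-0.1,-0.225],"dr":[0,-60,0],"hand":-1},{"linear":[-0.371,-0.1,-0.225],"dr":[0,-60,0],"hand":-1},{"linear":[-0.371,-0.1,-0.225],"dr":[0,-60,0],"hand":-1},{"linear":[-0.371,-0.1,-0.225],"dr":[0,-60,0],"hand":-1},{"linear":[-0.371,-0.1,-0.225],"dr":[0,-60,0],"hand":-1},{"linear":[-0.371,-0.1,-0.225],"dr":[0,-60,0],"hand":-1},{"linear":[-0.371,-0.1,-0.225],"dr":[0,-60,0],"hand":-1},{"linear":[-0.371,-0.1,-0.225],"dr":[0,-60,0],"hand":-1},{"linear":[-0.371,-0.1,-0.225],"dr":[0,-60,0],"hand":-1}]' 60
python3 -c "
from h import *
T=Tc(*CP);shift(T([[-.11,0,.33],[-.11,0,.165]]),CP[2])"
```

```text
t: 2.33
eef_pos: [0.4829, -0.3206, 0.3257]
tool_rot: [-0.453, 0.453, -0.543, 0.543]
contact_force: [0.6, -0.6, -0.4]
gripper_width: 0.001
t 2.33 p [ 0.4829 -0.3206  0.3257] F [ 0.6 -0.6 -0.4] w 0.001 down [ 0. -0. -1.] azdeg -10.4
[0.386 0.192 0.33 ] -> [-0.487, -0.005, -0.188]
[0.386 0.192 0.165] -> [-0.487, 0.16, -0.188]
dr [-0.03, -15.95, 0.03]
```

```bash
python3 -m crank '[{"linear":[-0.25,0,-0.05],"dr":[0,-8,0],"hand":-1},{"linear":[-0.25,0,-0.05],"dr":[0,-8,0],"hand":-1},{"linear":[-0.25,0,-0.05],"dr":[0,-16,0],"hand":-1},{"linear":[-0.25,0,-0.05],"dr":[0,-16,0],"hand":-1},{"linear":[-0.25,0,-0.05],"dr":[0,-16,0],"hand":-1},{"linear":[-0.25,0,-0.05],"dr":[0,-16,0],"hand":-1},{"linear":[-0.487,0,-0.188],"dr":[0,-16,0],"hand":-1},{"linear":[-0.487,0,-0.188],"dr":[0,-16,0],"hand":-1},{"linear":[-0.487,0,-0.188],"dr":[0,-16,0],"hand":-1},{"linear":[-0.487,0,-0.188],"dr":[0,-16,0],"hand":-1}]'
python3 -c "
from h import *
T=Tc(*CP);shift(T([[-.11,0,.33],[-.11,0,.165]]),CP[2])"
```

```text
t: 3.17
eef_pos: [0.4225, 0.0867, 0.3251]
tool_rot: [0.523, -0.523, 0.475, -0.476]
contact_force: [0.9, 1.0, 0.1]
gripper_width: 0.001
t 3.17 p [0.4225 0.0867 0.3251] F [0.9 1.  0.1] w 0.001 down [ 0.001 -0.    -1.   ] azdeg 5.5
[0.386 0.192 0.33 ] -> [-0.109, -0.005, -0.027]
[0.386 0.192 0.165] -> [-0.109, 0.16, -0.027]
dr [-0.05, -0.1, 0.03]
```

```bash
python3 -m crank '[{"linear":[-0.109,0,-0.027],"dr":[0,0,0],"hand":-1},{"linear":[-0.109,0,-0.027],"dr":[0,0,0],"hand":-1},{"linear":[-0.109,0,-0.027],"dr":[0,0,0],"hand":-1},{"linear":[-0.109,0,-0.027],"dr":[0,0,0],"hand":-1},{"linear":[-0.109,0.16,-0.027],"dr":[0,0,0],"hand":-1},{"linear":[-0.109,0.16,-0.027],"dr":[0,0,0],"hand":-1},{"linear":[-0.109,0.16,-0.027],"dr":[0,0,0],"hand":-1},{"linear":[-0.109,0.16,-0.027],"dr":[0,0,0],"hand":-1},{"linear":[-0.109,0.16,-0.027],"dr":[0,0,0],"hand":-1}]'
python3 - <<'E'
from h import *
T=Tc(*CP)
W=[]
for a in(.8,1.0,1.2,1.4,1.6,1.8,2.0,2.2,2.4,2.6,2.75):
    e=lidpt(a,.16,0,.028)
    W.append([e[0]-.015,0,e[2]-.04 if a<1.9 else e[2]-.022])
shift(T(W),CP[2])
for c in('side','top'):
    bot.read_camera(c);cv2.imwrite(f'pics/{c}1.png',bot.read_camera(c))
E
python3 -c "
import cv2
a=cv2.imread('pics/top1.png');b=cv2.imread('pics/side1.png')
from h import crop
import numpy as np
cv2.imwrite('pics/c1.png',np.hstack([crop(a,150,120,130,130,3),crop(b,180,160,130,130,3)]))"
```

```text
t: 3.92
eef_pos: [0.3826, 0.188, 0.1595]
tool_rot: [-0.52, 0.527, -0.477, 0.474]
contact_force: [-0.7, -0.6, -0.0]
gripper_width: 0.004
t 3.92 p [0.3826 0.188  0.1595] F [-0.7 -0.6 -0. ] w 0.004 down [-0.01  -0.004 -1.   ] azdeg 5.5
[0.42  0.196 0.172] -> [-0.004, -0.013, 0.038]
[0.444 0.198 0.197] -> [-0.004, -0.038, 0.062]
[0.473 0.201 0.217] -> [-0.004, -0.059, 0.091]
[0.505 0.204 0.231] -> [-0.004, -0.073, 0.123]
[0.539 0.207 0.239] -> [-0.004, -0.081, 0.157]
[0.574 0.211 0.239] -> [-0.004, -0.082, 0.192]
[0.608 0.214 0.25 ] -> [-0.004, -0.093, 0.226]
[0.641 0.217 0.237] -> [-0.004, -0.08, 0.259]
[0.67  0.22  0.217] -> [-0.004, -0.061, 0.288]
[0.694 0.222 0.192] -> [-0.004, -0.036, 0.313]
[0.709 0.224 0.171] -> [-0.004, -0.015, 0.328]
dr [0.61, -0.09, 0.17]
```

View pics/c1.png

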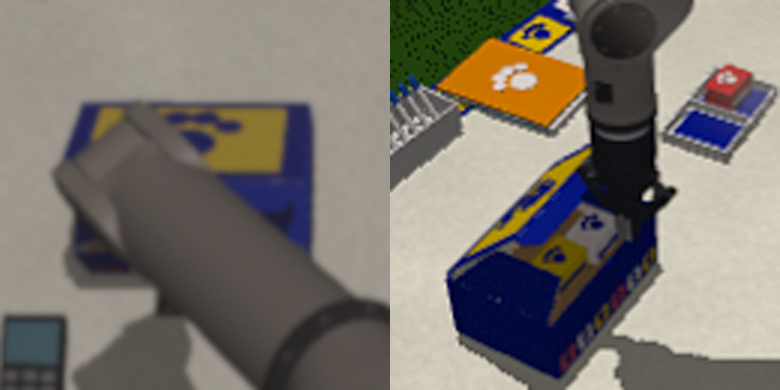

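```bash
python3 -m crank '[{"linear":[-0.004,-0.013,0.02],"dr":[0,0,0],"hand":-1},{"linear":[-0.004,-0.013,0.038],"dr":[0,0,0],"hand":-1},{"linear":[-0.004,-0.025,0.05],"dr":[0,0,0],"hand":-1},{"linear":[-0.004,-0.038,0.062],"dr":[0,0,0],"hand":-1},{"linear":[-0.004,-0.049,0.077],"dr":[0,0,0],"hand":-1},{"linear":[-0.004,-0.059,0.091],"dr":[0,0,0],"hand":-1},{"linear":[-0.004,-0.066,0.107],"dr":[0,0,0],"hand":-1},{"linear":[-0.004,-0.073,0.123],"dr":[0,0,0],"hand":-1},{"linear":[-0.004,-0.077,0.14],"dr":[0,0,0],"hand":-1},{"linear":[-0.004,-0.081,0.157],"dr":[0,0,0],"hand":-1}]'
python3 - <<'E'
from h import *
T=Tc(*CP)
W=[]
for a in(1.6,1.8,2.0,2.2,2.4,2.6,2.75):
    e=lidpt(a,.16,0,.028)
    W.append([e[0]-.015,0,e[2]-.04 if a<1.9 else e[2]-.022])
shift(T(W),CP[2])
im=bot.read_camera('side');cv2.imwrite('pics/s2.png',crop(im,160,130,160,160,3))
print([bot.place_of(c,'lid_edge')[:1] for c in['side']])
E
```

```text
t: 4.95
eef_pos: [0.5441, 0.2101, 0.2498]
tool_rot: [0.525, -0.522, 0.475, -0.477]
contact_force: [-0.3, -0.5, -0.4]
gripper_width: 0.002
t 4.95 p [0.5441 0.2101 0.2498] F [-0.3 -0.5 -0.4] w 0.002 down [ 0.005  0.001 -1.   ] azdeg 5.4
[0.539 0.207 0.239] -> [0.002, 0.011, -0.005]
[0.574 0.211 0.239] -> [0.002, 0.011, 0.03]
[0.608 0.214 0.25 ] -> [0.002, -0.0, 0.064]
[0.641 0.217 0.237] -> [0.002, 0.013, 0.097]
[0.67  0.22  0.217] -> [0.002, 0.033, 0.126]
[0.694 0.222 0.192] -> [0.002, 0.058, 0.15]
[0.709 0.224 0.171] -> [0.002, 0.08, 0.165]
dr [-0.28, -0.14, -0.05]
[[{'xy': [218.0, 196.9], 'score': 0.78}]]
```

View pics/s2.png

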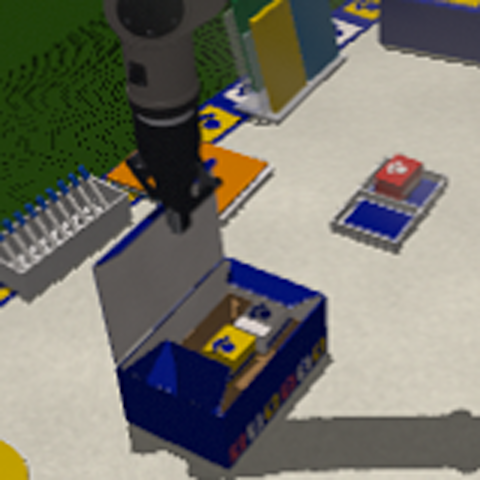

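The lid stands upright against the fingers. I'll carry on over the top.

```bash
python3 -m crank '[{"linear":[0.002,0.005,0.02],"dr":[0,0,0],"hand":-1},{"linear":[0.002,0.004,0.045],"dr":[0,0,0],"hand":-1},{"linear":[0.002,0.0,0.065],"dr":[0,0,0],"hand":-1},{"linear":[0.002,0.005,0.082],"dr":[0,0,0],"hand":-1},{"linear":[0.002,0.013,0.097],"dr":[0,0,0],"hand":-1},{"linear":[0.002,0.033,0.126],"dr":[0,0,0],"hand":-1},{"linear":[0.002,0.058,0.15],"dr":[0,0,0],"hand":-1},{"linear":[0.002,0.08,0.162],"dr":[0,0,0],"hand":-1},{"linear":[0.002,0.09,0.162],"dr":[0,0,0],"hand":-1},{"linear":[0.002,0.09,0.162],"dr":[0,0,0],"hand":-1}]'
python3 - <<'E'
from h import *
tool()
im=bot.read_camera('side');cv2.imwrite('pics/s3.png',crop(im,160,130,160,160,3))
im=bot.read_camera('top');cv2.imwrite('pics/t3.png',crop(im,140,90,140,140,4))
d={c:bot.place_of(c,'lid_edge')[:1] for c in['side','top']};print(d)
try: print(tri({c:np.array(v[0]['xy']) for c,v in d.items()}))
except Exception as e:print(e)
for a in(2.2,2.4,2.6,2.8):print(a,Tc(*CP)(lidpt(a,.16,0,.028)).round(3))
E
```

```text
t: 5.88
eef_pos: [0.7022, 0.2225, 0.1543]
tool_rot: [-0.522, 0.524, -0.476, 0.475]
contact_force: [-0.8, 0.1, -1.3]
gripper_width: 0.007
{'side': [{'xy': [180.2, 202.9], 'score': 0.69}], 'top': [{'xy': [213.5, 97.8], 'score': 0.63}]}
(array([0.72997278, 0.23008203, 0.18440957]), np.float64(1.6028762135824763))
2.2 [[0.656 0.219 0.259]]
2.4 [[0.685 0.221 0.239]]
2.6 [[0.709 0.224 0.214]]
2.8 [[0.728 0.226 0.185]]
```

View pics/s3.png

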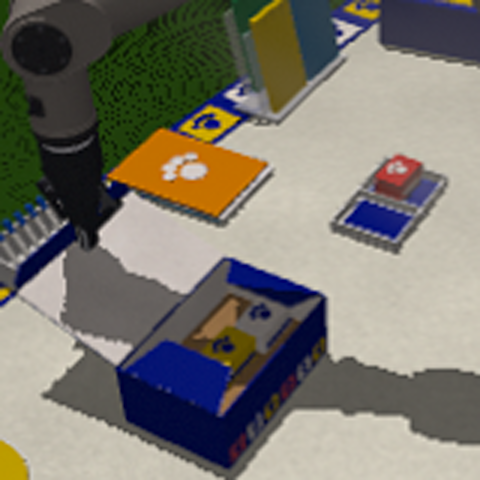

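The lid is folded back: the triangulated edge matches about 2.8 rad. Next I rise, go back over the carton and tilt 35° for the left flap.

Run:
```python
from h import *
shift(Tc(*CP)([[.15,0,.30],[-.045,0,.22]]),CP[2])
for n in('flap_left_edge','flap_right_edge'):
    d={c:bot.place_of(c,n)[:2] for c in['side','top']}
    d={c:np.array(v[0]['xy']) for c,v in d.items() if v}
    print(n,d)
    if len(d)==2:
        X,e=tri(d);c,s=np.cos(CP[2]),np.sin(CP[2]);v=X-[CP[0],CP[1],0];print('carton frame',c*v[0]+s*v[1],-s*v[0]+c*v[1],v[2],e)
```

```text
t 6.08 p [0.7036 0.2241 0.1588] F [-0.2 -0.2  0.1] w -0.004 down [ 0.003  0.001 -1.   ] azdeg 5.5
[0.644 0.218 0.3  ] -> [0.001, -0.141, -0.059]
[0.45  0.199 0.22 ] -> [0.001, -0.062, -0.255]
dr [-0.17, -0.05, -0.06]
flap_left_edge {'side': array([225.4, 251.1]), 'top': array([186.2, 181.7])}
carton frame -0.015861937609627917 0.08352133173321334 0.12124693287720607 0.7145854280747415
flap_right_edge {'side': array([243.8, 229.7]), 'top': array([232.7, 179.5])}
carton frame -0.00402576460528987 -0.05618118217394352 0.10629131880164461 0.4869995526815103
```

```bash
python3 -m crank '[{"linear":[0.001,-0.1,-0.0],"dr":[0,0,0],"hand":-1},{"linear":[0.001,-0.141,-0.03],"dr":[0,0,0],"hand":-1},{"linear":[0.001,-0.141,-0.03],"dr":[0,0,0],"hand":-1},{"linear":[0.001,-0.141,-0.03],"dr":[0,0,5],"hand":-1},{"linear":[0.001,-0.141,-0.255],"dr":[0,0,12],"hand":-1},{"linear":[0.001,-0.141,-0.255],"dr":[0,0,19],"hand":-1},{"linear":[0.001,-0.141,-0.255],"dr":[0,0,26],"hand":-1},{"linear":[0.001,-0.141,-0.255],"dr":[0,0,33],"hand":-1},{"linear":[0.001,-0.141,-0.255],"dr":[0,0,35],"hand":-1},{"linear":[0.001,-0.08,-0.255],"dr":[0,0,35],"hand":-1}]'
cat >> h.py <<'E'
c35,s35=np.cos(np.radians(35)),np.sin(np.radians(35))
def flaptip(phi,side=1):
    n=np.array([c35,s35]);u=np.array([s35,-c35]);H=np.array([.1185,.1]);d=np.array([-np.cos(phi),np.sin(phi)])
    if phi<.96: t=H+.058*d-.011*n+.022*u
    else: t=H+np.interp(phi,[.96,2.8],[.036,.05])*d-.011*n
    return [-.045,side*t[0],t[1]]
def flappath(side):
    W=[[-.045,0,.15],[-.045,side*.03,.115],[-.045,side*.06,.09],[-.045,side*.075,.082]]
    return W+[flaptip(p,side) for p in(.5,.75,1.0,1.3,1.6,1.9,2.2,2.5,2.8,2.9)]
E
python3 - <<'E'
from h import *
shift(Tc(*CP)(flappath(1)))
E
```

```text
t: 7.12
eef_pos: [0.4606, 0.1939, 0.2608]
tool_rot: [0.642, -0.352, 0.612, -0.301]
contact_force: [1.5, -0.8, -0.8]
gripper_width: 0.0
t 7.12 p [0.4606 0.1939 0.2608] F [ 1.5 -0.8 -0.8] w 0.0 down [-0.044  0.571 -0.819] azdeg 4.8
[0.45  0.199 0.15 ] -> [0.059, 0.094, -0.01]
[0.447 0.229 0.115] -> [0.054, 0.14, -0.011]
[0.444 0.258 0.09 ] -> [0.044, 0.178, -0.011]
[0.443 0.273 0.082] -> [0.036, 0.193, -0.012]
[0.443 0.27  0.103] -> [0.027, 0.173, -0.012]
[0.442 0.278 0.115] -> [0.014, 0.168, -0.012]
[0.442 0.288 0.124] -> [-0.0, 0.167, -0.012]
[0.441 0.297 0.131] -> [-0.011, 0.166, -0.012]
[0.439 0.309 0.135] -> [-0.023, 0.17, -0.012]
[0.438 0.322 0.135] -> [-0.033, 0.177, -0.012]
[0.437 0.334 0.13 ] -> [-0.042, 0.188, -0.012]
[0.436 0.346 0.122] -> [-0.046, 0.201, -0.012]
[0.435 0.355 0.11 ] -> [-0.047, 0.216, -0.013]
[0.435 0.356 0.106] -> [-0.045, 0.221, -0.013]
```

```bash
python3 -m crank '[{"linear":[0.059,0.05,-0.01],"dr":[0,0,0],"hand":-1},{"linear":[0.059,0.094,-0.01],"dr":[0,0,0],"hand":-1},{"linear":[0.054,0.117,-0.01],"dr":[0,0,0],"hand":-1},{"linear":[0.054,0.14,-0.011],"dr":[0,0,0],"hand":-1},{"linear":[0.049,0.16,-0.011],"dr":[0,0,0],"hand":-1},{"linear":[0.044,0.178,-0.011],"dr":[0,0,0],"hand":-1},{"linear":[0.036,0.193,-0.012],"dr":[0,0,0],"hand":-1},{"linear":[0.036,0.193,-0.012],"dr":[0,0,0],"hand":-1}]'
python3 - <<'E'
from h import *
shift(Tc(*CP)(flappath(1)[3:]))
im=bot.read_camera('side');a=crop(im,180,170,110,130,3.5);im=bot.read_camera('top');b=crop(im,160,120,110,130,3.5)
cv2.imwrite('pics/s4.png',np.hstack([a,b]))
E
```

```text
t: 7.78
eef_pos: [0.4384, 0.2813, 0.0796]
tool_rot: [0.642, -0.357, 0.611, -0.294]
contact_force: [0.5, -0.1, 0.0]
gripper_width: -0.003
t 7.78 p [0.4384 0.2813 0.0796] F [ 0.5 -0.1  0. ] w -0.003 down [-0.058  0.572 -0.819] azdeg 5.7
[0.443 0.273 0.082] -> [0.005, -0.007, 0.004]
[0.443 0.27  0.103] -> [-0.004, -0.027, 0.004]
[0.442 0.278 0.115] -> [-0.017, -0.031, 0.004]
[0.442 0.288 0.124] -> [-0.031, -0.033, 0.004]
[0.441 0.297 0.131] -> [-0.042, -0.033, 0.004]
[0.439 0.309 0.135] -> [-0.054, -0.029, 0.004]
[0.438 0.322 0.135] -> [-0.064, -0.022, 0.004]
[0.437 0.334 0.13 ] -> [-0.072, -0.011, 0.004]
[0.436 0.346 0.122] -> [-0.077, 0.002, 0.004]
[0.435 0.355 0.11 ] -> [-0.078, 0.017, 0.004]
[0.435 0.356 0.106] -> [-0.076, 0.022, 0.004]
```

View pics/s4.png

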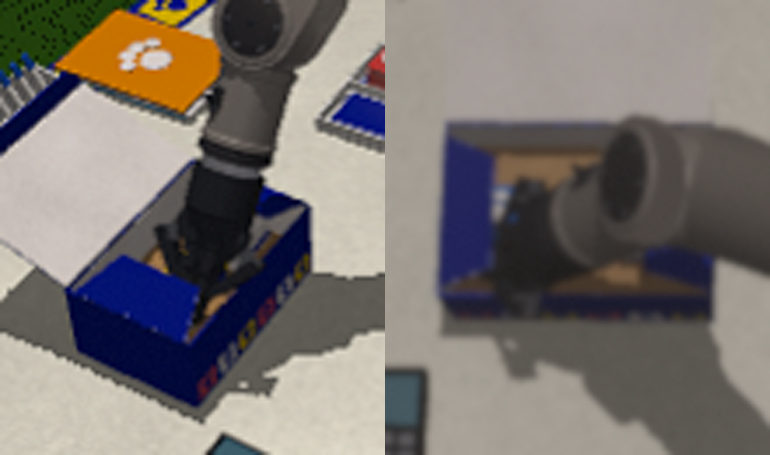

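The fingers are under the left flap's edge, so I lift and fold it out.

```bash
python3 -m crank '[{"linear":[-0.004,-0.027,0.004],"dr":[0,0,0],"hand":-1},{"linear":[-0.017,-0.031,0.004],"dr":[0,0,0],"hand":-1},{"linear":[-0.031,-0.033,0.004],"dr":[0,0,0],"hand":-1},{"linear":[-0.042,-0.033,0.004],"dr":[0,0,0],"hand":-1},{"linear":[-0.054,-0.029,0.004],"dr":[0,0,0],"hand":-1},{"linear":[-0.064,-0.022,0.004],"dr":[0,0,0],"hand":-1},{"linear":[-0.072,-0.011,0.004],"dr":[0,0,0],"hand":-1},{"linear":[-0.077,0.002,0.004],"dr":[0,0,0],"hand":-1},{"linear":[-0.078,0.017,0.004],"dr":[0,0,0],"hand":-1},{"linear":[-0.077,0.026,0.004],"dr":[0,0,0],"hand":-1}]'
python3 - <<'E'
from h import *
shift(Tc(*CP)([[-.045,.12,.2],[-.045,0,.22]]))
im=bot.read_camera('side');a=crop(im,180,170,110,130,3.5);im=bot.read_camera('top');b=crop(im,160,120,110,130,3.5)
cv2.imwrite('pics/s5.png',np.hstack([a,b]))
d={c:bot.place_of(c,'flap_left_edge')[:2] for c in['side','top']};print(d)
for p in(2.2,2.5,2.8):
    X=Tc(*CP)([-.011,.1185-.058*np.cos(p),.1+.058*np.sin(p)]);print(p,X.round(3),proj('side',X),proj('top',X))
E
```

```text
t: 8.72
eef_pos: [0.4358, 0.3587, 0.1029]
tool_rot: [0.643, -0.357, 0.61, -0.295]
contact_force: [0.1, -0.2, 1.0]
gripper_width: 0.003
t 8.72 p [0.4358 0.3587 0.1029] F [ 0.1 -0.2  1. ] w 0.003 down [-0.055  0.571 -0.819] azdeg 5.6
[0.439 0.318 0.2  ] -> [-0.022, -0.103, -0.001]
[0.45  0.199 0.22 ] -> [0.064, -0.188, -0.001]
{'side': [{'xy': [205.9, 274.1], 'score': 0.68}], 'top': [{'xy': [155.8, 179.6], 'score': 0.57}]}
2.2 [[0.469 0.354 0.147]] [[211.40470237 257.87790217]] [[162.29893231 178.4951473 ]]
2.5 [[0.468 0.366 0.135]] [[209.71173855 262.5469874 ]] [[159.12319384 179.57831491]]
2.8 [[0.467 0.374 0.119]] [[208.84537067 267.01696072]] [[157.55816504 180.91028434]]
```

View pics/s5.png

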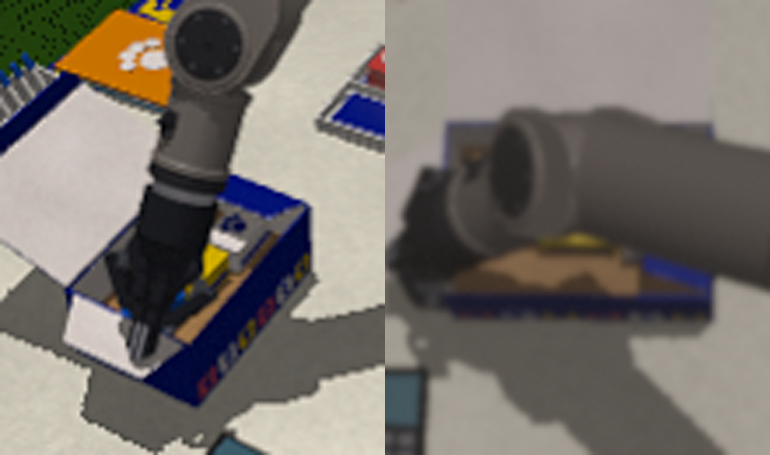

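The left flap lies well out, at about 3 rad. Now the right flap, with the opposite tilt.

```bash
python3 -m crank '[{"linear":[-0.01,-0.04,0],"dr":[0,0,0],"hand":-1},{"linear":[-0.022,-0.1,0],"dr":[0,0,-7],"hand":-1},{"linear":[-0.022,-0.12,0],"dr":[0,0,-14],"hand":-1},{"linear":[0.053,-0.204,0],"dr":[0,0,-21],"hand":-1},{"linear":[0.053,-0.204,0],"dr":[0,0,-28],"hand":-1},{"linear":[0.053,-0.204,0],"dr":[0,0,-35],"hand":-1},{"linear":[0.053,-0.204,0],"dr":[0,0,-42],"hand":-1},{"linear":[0.053,-0.204,0],"dr":[0,0,-49],"hand":-1},{"linear":[0.053,-0.204,0],"dr":[0,0,-56],"hand":-1},{"linear":[0.053,-0.204,0],"dr":[0,0,-63],"hand":-1}]'
python3 -m crank '[{"linear":[0,0,0],"dr":[0,0,-7],"hand":-1},{"linear":[0,0,0],"dr":[0,0,-7],"hand":-1},{"linear":[0,0,0],"dr":[0,0,-7],"hand":-1}]'
python3 - <<'E'
from h import *
shift(Tc(*CP)(flappath(-1)[:4]),CP[2])
bot.read_camera('top');bot.read_camera('side')
for n in('flap_right_edge','pack_yellow_mid','carton'):print(n,[[(a['xy'],a['score']) for a in bot.place_of(c,n)[:2]] for c in['side','top']])
for p in(.25,.5):
    X=Tc(*CP)([-.011,-.1185+.058*np.cos(p),.1+.058*np.sin(p)]);print(p,X.round(3),proj('side',X),proj('top',X))
E
```

```text
t: 9.75
eef_pos: [0.4529, 0.197, 0.2416]
tool_rot: [-0.392, 0.622, -0.333, 0.591]
contact_force: [0.1, -0.6, -0.6]
gripper_width: 0.0
t: 10.0
eef_pos: [0.4514, 0.1982, 0.2387]
tool_rot: [-0.357, 0.643, -0.296, 0.609]
contact_force: [0.4, -1.0, -0.2]
gripper_width: 0.001
t 10.0 p [0.4514 0.1982 0.2387] F [ 0.4 -1.  -0.2] w 0.001 down [ 0.054 -0.57  -0.82 ] azdeg 5.6
[0.45  0.199 0.15 ] -> [-0.051, 0.072, -0.001]
[0.453 0.169 0.115] -> [-0.047, 0.118, -0.001]
[0.456 0.139 0.09 ] -> [-0.036, 0.156, -0.001]
[0.457 0.124 0.082] -> [-0.029, 0.171, -0.001]
dr [0.11, 0.1, 34.92]
flap_right_edge [[([241.2, 226.5], 0.77)], [([232.3, 181.6], 0.77)]]
pack_yellow_mid [[([235.1, 249.7], 0.47), ([255.8, 307.5], 0.33)], [([215.4, 182.1], 0.67), ([213.2, 97.0], 0.45)]]
carton [[([237.4, 258.7], 0.72)], [([216.3, 189.5], 0.96), ([214.9, 184.6], 0.46)]]
0.25 [[0.49  0.14  0.114]] [[245.56253452 227.6819796 ]] [[234.59864678 181.39813309]]
0.5 [[0.491 0.135 0.128]] [[246.10102758 224.30078758]] [[236.02893001 180.22906898]]
```

```bash
python3 -m crank '[{"linear":[-0.03,0.04,0],"dr":[0,0,0],"hand":-1},{"linear":[-0.051,0.072,0],"dr":[0,0,0],"hand":-1},{"linear":[-0.054,0.1,0],"dr":[0,0,0],"hand":-1},{"linear":[-0.061,0.138,0],"dr":[0,0,0],"hand":-1},{"linear":[-0.061,0.138,0],"dr":[0,0,0],"hand":-1},{"linear":[-0.05,0.149,0],"dr":[0,0,0],"hand":-1},{"linear":[-0.039,0.16,0],"dr":[0,0,0],"hand":-1},{"linear":[-0.029,0.171,0],"dr":[0,0,0],"hand":-1},{"linear":[-0.025,0.175,0],"dr":[0,0,0],"hand":-1}]'
python3 - <<'E'
from h import *
shift(Tc(*CP)(flappath(-1)[4:]),CP[2])
im=bot.read_camera('side');a=crop(im,180,170,110,130,3.5);im=bot.read_camera('top');b=crop(im,160,120,110,130,3.5)
cv2.imwrite('pics/s6.png',np.hstack([a,b]))
E
```

```text
t: 11.15
eef_pos: [0.4606, 0.1175, 0.0831]
tool_rot: [-0.358, 0.64, -0.297, 0.611]
contact_force: [-4.2, 11.1, 5.4]
gripper_width: 0.001
t 11.15 p [0.4606 0.1175 0.0831] F [-4.2 11.1  5.4] w 0.001 down [ 0.057 -0.568 -0.821] azdeg 5.4
[0.457 0.128 0.103] -> [0.003, -0.023, -0.002]
[0.458 0.119 0.115] -> [0.017, -0.028, -0.002]
[0.459 0.109 0.124] -> [0.03, -0.029, -0.002]
[0.46  0.1   0.131] -> [0.042, -0.029, -0.002]
[0.461 0.088 0.135] -> [0.053, -0.026, -0.002]
[0.462 0.076 0.135] -> [0.064, -0.018, -0.002]
[0.463 0.063 0.13 ] -> [0.072, -0.008, -0.002]
[0.465 0.052 0.122] -> [0.076, 0.006, -0.002]
[0.465 0.043 0.11 ] -> [0.077, 0.02, -0.002]
[0.466 0.041 0.106] -> [0.075, 0.025, -0.002]
dr [-0.14, -0.18, 34.8]
```

View pics/s6.png

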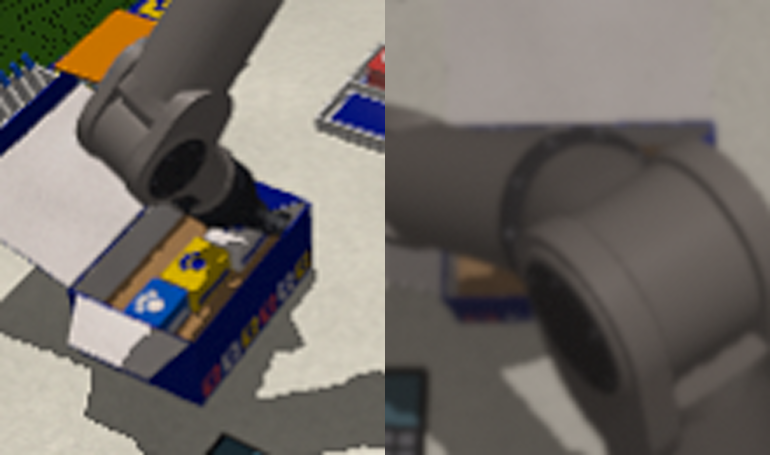

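The wrist reads about 12 N along the fingers. They are under the right flap but probably grazing the white pack, so I back off along the finger axis while lifting.

```bash
python3 -m crank '[{"linear":[0.0,-0.012,-0.004],"dr":[0,0,0],"hand":-1},{"linear":[0.003,-0.023,-0.004],"dr":[0,0,0],"hand":-1}]'
python3 - <<'E'
from h import *
shift(Tc(*CP)(flappath(-1)[4:]),CP[2])
im=bot.read_camera('side');a=crop(im,180,170,110,130,3.5);cv2.imwrite('pics/s7.png',crop(im,210,190,70,70,8))
E
```

```text
t: 11.42
eef_pos: [0.454, 0.1278, 0.1037]
tool_rot: [-0.356, 0.642, -0.296, 0.611]
contact_force: [-0.3, -0.3, -0.4]
gripper_width: -0.002
t 11.42 p [0.454  0.1278 0.1037] F [-0.3 -0.3 -0.4] w -0.002 down [ 0.054 -0.571 -0.819] azdeg 5.5
[0.457 0.128 0.103] -> [0.0, 0.0, 0.003]
[0.458 0.119 0.115] -> [0.014, -0.004, 0.003]
[0.459 0.109 0.124] -> [0.027, -0.006, 0.003]
[0.46  0.1   0.131] -> [0.039, -0.006, 0.003]
[0.461 0.088 0.135] -> [0.05, -0.002, 0.003]
[0.462 0.076 0.135] -> [0.061, 0.005, 0.003]
[0.463 0.063 0.13 ] -> [0.069, 0.016, 0.003]
[0.465 0.052 0.122] -> [0.074, 0.029, 0.003]
[0.465 0.043 0.11 ] -> [0.074, 0.044, 0.003]
[0.466 0.041 0.106] -> [0.073, 0.048, 0.003]
dr [0.05, -0.1, 35.02]
```

View pics/s7.png

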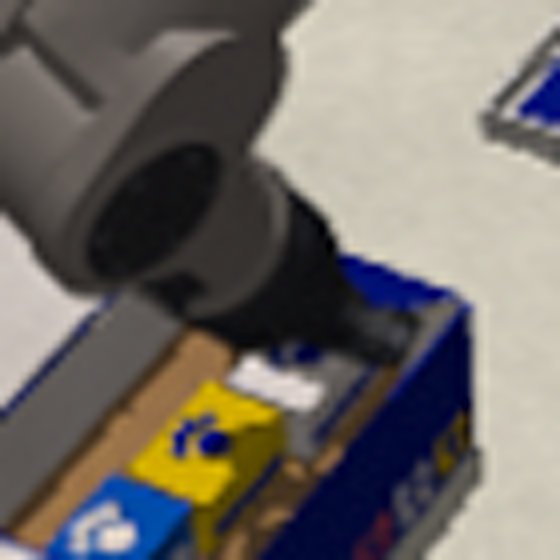

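```bash
python3 -m crank '[{"linear":[0.014,-0.004,0.006],"dr":[0,0,0],"hand":-1},{"linear":[0.027,-0.006,0.006],"dr":[0,0,0],"hand":-1},{"linear":[0.039,-0.006,0.006],"dr":[0,0,0],"hand":-1},{"linear":[0.05,-0.002,0.006],"dr":[0,0,0],"hand":-1},{"linear":[0.061,0.005,0.006],"dr":[0,0,0],"hand":-1},{"linear":[0.069,0.016,0.006],"dr":[0,0,0],"hand":-1},{"linear":[0.074,0.029,0.006],"dr":[0,0,0],"hand":-1},{"linear":[0.075,0.044,0.006],"dr":[0,0,0],"hand":-1},{"linear":[0.074,0.05,0.006],"dr":[0,0,0],"hand":-1},{"linear":[0.074,0.052,0.006],"dr":[0,0,0],"hand":-1}]'
python3 -m crank '[{"linear":[0.0,-0.03,0],"dr":[0,0,0],"hand":-1},{"linear":[-0.02,-0.06,0],"dr":[0,0,0],"hand":-1},{"linear":[-0.02,-0.1,0],"dr":[0,0,7],"hand":-1},{"linear":[-0.02,-0.14,0],"dr":[0,0,14],"hand":-1},{"linear":[-0.02,-0.18,0],"dr":[0,0,21],"hand":-1},{"linear":[-0.02,-0.2,0],"dr":[0,0,28],"hand":-1},{"linear":[-0.02,-0.2,0],"dr":[0,0,35],"hand":1},{"linear":[-0.02,-0.2,0],"dr":[0,0,35],"hand":1}]'
python3 - <<'E'
from h import *
shift(Tc(*CP)([0,-.25,.3]),CP[2])
E
```

```text
t: 12.3
eef_pos: [0.4682, 0.0366, 0.1005]
tool_rot: [-0.355, 0.643, -0.297, 0.61]
contact_force: [-1.1, -0.7, 0.7]
gripper_width: -0.001
t: 12.97
eef_pos: [0.4589, 0.1648, 0.2558]
tool_rot: [0.523, -0.52, 0.478, -0.478]
contact_force: [0.4, -1.6, -1.0]
gripper_width: 0.27
t 12.97 p [0.4589 0.1648 0.2558] F [ 0.4 -1.6 -1. ] w 0.27 down [ 0.003  0.004 -1.   ] azdeg 5.0
[ 0.519 -0.046  0.3  ] -> [0.215, -0.045, 0.042]
dr [-0.19, -0.54, -0.19]
```

```bash
python3 -m crank '[{"linear":[0.28,-0.045,0.03],"dr":[0,0,0],"hand":1},{"linear":[0.28,-0.045,0.03],"dr":[0,0,0],"hand":1},{"linear":[0.28,-0.045,0.03],"dr":[0,0,0],"hand":1},{"linear":[0.28,-0.045,0.03],"dr":[0,0,0],"hand":1},{"linear":[0.28,-0.045,0.03],"dr":[0,0,0],"hand":1},{"linear":[0.28,-0.045,0.03],"dr":[0,0,0],"hand":1},{"linear":[0.28,-0.045,0.03],"dr":[0,0,0],"hand":1},{"linear":[0.28,-0.045,0.03],"dr":[0,0,0],"hand":1},{"linear":[0.28,-0.045,0.03],"dr":[0,0,0],"hand":1}]'
python3 - <<'E'
from h import *
I={c:bot.read_camera(c) for c in('top','side')}
for c in I:cv2.imwrite(f'pics/{c}8.png',I[c])
for n in('lid_edge','flap_left_edge','flap_right_edge','pack_yellow_mid','pack_white_mid','pack_blue_mid','carton','tray_bay'):
    d={c:bot.place_of(c,n) for c in I}
    l={c:(np.round(v[0]['xy'],1).tolist(),round(v[0]['score'],2)) for c,v in d.items() if v}
    X,e=tri({c:np.array(v[0]) for c,v in l.items()}) if len(l)==2 else (None,None)
    if X is not None:
        v=X-[CP[0],CP[1],0];v=Ro.from_euler('z',-CP[2]).apply(v)
        print(n,l,'W',X.round(3),'C',v.round(3),round(e,1))
    else:print(n,l)
cv2.imwrite('pics/s8.png',np.hstack([crop(I['side'],170,170,110,130,3.5),crop(I['top'],150,85,110,130,3.5)]))
E
```

```text
t: 13.72
eef_pos: [0.513, -0.1089, 0.2984]
tool_rot: [-0.521, 0.523, -0.477, 0.476]
contact_force: [-0.1, 0.8, -0.3]
gripper_width: 0.999
lid_edge {'top': ([213.7, 97.4], 0.61), 'side': ([180.3, 205.0], 0.67)} W [0.735 0.231 0.173] C [0.241 0.004 0.173] 1.0
flap_left_edge {'top': ([154.8, 186.4], 0.88), 'side': ([206.9, 272.6], 0.65)} W [0.458 0.387 0.105] C [-0.019  0.187  0.105] 2.0
flap_right_edge {'top': ([269.8, 184.5], 0.79), 'side': ([257.8, 215.8], 0.8)} W [0.502 0.036 0.091] C [-0.01  -0.167  0.091] 1.9
pack_yellow_mid {'top': ([215.8, 179.7], 0.73), 'side': ([236.0, 248.1], 0.8)} W [0.501 0.204 0.053] C [0.006 0.    0.053] 1.9
pack_white_mid {'top': ([237.8, 181.7], 0.61), 'side': ([245.5, 238.5], 0.58)} W [0.505 0.136 0.046] C [ 0.004 -0.068  0.046] 1.2
pack_blue_mid {'top': ([193.5, 184.1], 0.85), 'side': ([225.0, 260.1], 0.63)} W [0.485 0.275 0.054] C [-0.003  0.073  0.054] 0.2
carton {'top': ([218.6, 191.0], 0.92), 'side': ([236.1, 255.8], 0.86)} W [0.486 0.202 0.009] C [-0.009 -0.001  0.009] 2.1
tray_bay {'side': ([285.3, 203.8], 0.85)}
```

View pics/s8.png

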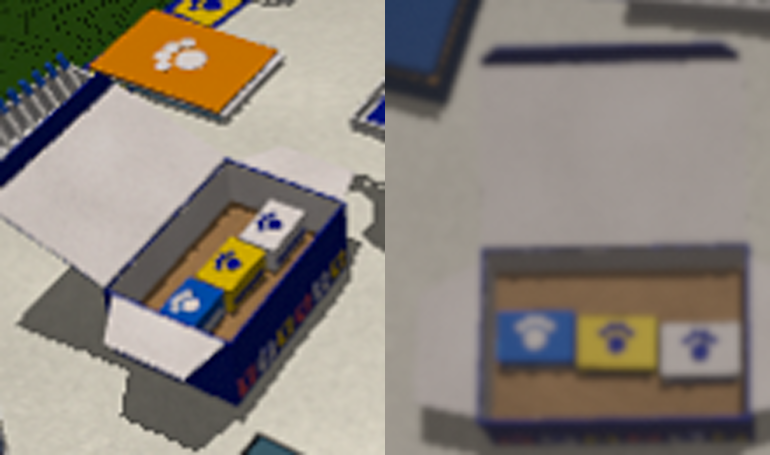

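All three panels lie flat back, and the packs are in their places: blue left, yellow middle, white right. Next I refine the poses of the yellow pack and the bay by silhouette fits.

```bash
cat > fit.py <<'E'
from h import *
from scipy.optimize import minimize
from itertools import product
def fit(masks,half,z0,z1,x0):
    C=np.array(list(product([-1,1],[-1,1],[0,1])),float)*[half[0],half[1],z1-z0]+[0,0,z0]
    S=4
    big={c:cv2.resize(m.astype(np.float32),None,fx=S,fy=S,interpolation=cv2.INTER_LINEAR)>.5 for c,m in masks.items()}
    def f(v):
        s=0
        for c,m in big.items():
            h=cv2.convexHull((proj(c,Tc(*v)(C))*S+S/2-.5).astype(np.float32))
            q=np.zeros(m.shape,np.uint8);cv2.fillPoly(q,[np.round(h*16).astype(np.int32)],1,shift=4)
            s+=1-(q.astype(bool)&m).sum()/max(1,(q.astype(bool)|m).sum())
        return s
    sim=np.array([x0]*4,float);sim[1,0]+=.01;sim[2,1]+=.01;sim[3,2]+=.1
    r=minimize(f,x0,method='Nelder-Mead',options=dict(initial_simplex=sim,xatol=1e-4,fatol=1e-4));return r.x.round(4),round(r.fun,3)
E
python3 - <<'E'
from fit import *
for c in('top','side'):bot.read_camera(c)
M={}
for c in('top','side'):
    r=bot.cut_out(c,'pack_yellow_mid')[0];M[c]=np.array(r['pixels']);print(c,r['extent'],r['score'])
print('yellow both',fit(M,(.023,.035),.038,.073,[.50,.204,.097]))
for c in M:print(c,fit({c:M[c]},(.023,.035),.038,.073,[.50,.204,.097]))
# bay floor: blue pixels in initial pictures near tray
for c,b in(('top',(315,170,385,212)),('side',(260,175,315,215))):
    im=cv2.imread(f'pics/{c}0.png').astype(int);m=(im[...,0]>im[...,2]+35)&(im[...,0]>im[...,1]+25)
    k=np.zeros_like(m);k[b[1]:b[3],b[0]:b[2]]=1;m&=k
    n,l,st,ce=cv2.connectedComponentsWithStats(m.astype(np.uint8))
    for i in range(1,n):
        if st[i,4]>40:
            print(c,'blob',st[i],ce[i].round(1),'floor',onplane(c,ce[i],.004).round(4))
    i=1+np.argmax(st[1:,4]);M[c]=l==i
B={c:M[c] for c in M}
for k in({'top':B['top']},{'side':B['side']},B):print('bay',list(k),fit(k,(.052,.043),.003,.004,[.52,-.171,.05]))
E
```

```text
top [203.2, 175.3, 226.0, 190.0] 0.63
side [225.7, 239.3, 247.4, 262.0] 0.65
yellow both (array([0.4912, 0.203 , 0.1441]), np.float64(0.311))
top (array([0.4922, 0.2025, 0.1639]), np.float64(0.112))
side (array([0.4901, 0.2019, 0.1914]), np.float64(0.186))
top blob [326 178  22  26 547] [336.4 190.4] floor [ 0.5224 -0.1804]
top blob [354 195  21   8 160] [363.8 198.7] floor [ 0.5041 -0.2714]
side blob [296 190  10   9  45] [300.2 193.8] floor [ 0.5026 -0.2752]
side blob [275 197  22  13 171] [285.6 202.7] floor [ 0.5219 -0.1829]
bay ['top'] (array([ 0.5234, -0.1812,  0.2071]), np.float64(0.34))
bay ['side'] (array([ 0.5258, -0.1819,  0.1137]), np.float64(0.399))
bay ['top', 'side'] (array([ 0.5279, -0.1852,  0.21  ]), np.float64(0.737))
```

Run:
```python
from h import *
im=cv2.imread('pics/top0.png').astype(int)
def rect(m,z,c='top'):
    k,_=cv2.findContours(m.astype(np.uint8),cv2.RETR_EXTERNAL,cv2.CHAIN_APPROX_NONE);k=max(k,key=cv2.contourArea)[:,0]
    W=np.array([onplane(c,p,z) for p in k]);r=cv2.minAreaRect((W*1000).astype(np.float32));return r
m=(im[...,0]>im[...,2]+35)&(im[...,0]>im[...,1]+25);k=np.zeros_like(m);k[170:212,315:352]=1
print('bay',rect(m&k,.004))
im=cv2.imread('pics/top8.png').astype(int)
m=(im[...,2]>im[...,0]+35)&(im[...,1]>im[...,0]+25);k=np.zeros_like(m);k[160:205,195:235]=1
print('yellow',rect(m&k,.073))
# whole tray: gray-level profile in row 190 and col 336 of first picture
im=cv2.imread('pics/top0.png');g=im.sum(2)//3
print('row182',g[182,312:390].tolist());print('row200',g[200,312:390].tolist());print('col336',g[168:218,336].tolist())
shift([[.495,.203,.30],[.495,.203,.043]],.10)
```

```text
bay ((522.4526977539062, -180.7322540283203), (83.76176452636719, 69.68767547607422), 5.828088760375977)
yellow ((504.2175598144531, 209.07379150390625), (80.91899108886719, 123.29927825927734), 5.573678970336914)
row182 [147, 148, 147, 146, 145, 145, 144, 142, 130, 107, 112, 140, 139, 110, 79, 72, 71, 71, 71, 71, 70, 72, 71, 71, 71, 72, 72, 72, 72, 71, 71, 72, 72, 73, 82, 101, 112, 112, 126, 129, 108, 74, 59, 71, 83, 87, 88, 91, 101, 118, 128, 128, 123, 122, 124, 125, 126, 132, 133, 122, 102, 91, 88, 88, 92, 108, 130, 141, 144, 145, 146, 145, 145, 144, 144, 145, 145, 145]
row200 [144, 145, 144, 145, 145, 144, 145, 145, 142, 129, 112, 120, 135, 127, 99, 77, 72, 72, 72, 72, 72, 73, 72, 72, 72, 71, 72, 72, 72, 72, 71, 72, 71, 72, 74, 87, 111, 124, 119, 127, 132, 115, 88, 74, 72, 72, 72, 71, 72, 72, 72, 72, 72, 71, 72, 72, 72, 72, 72, 72, 72, 72, 77, 100, 120, 115, 110, 131, 144, 146, 146, 146, 144, 144, 144, 145, 146, 146]
col336 [145, 145, 145, 145, 143, 130, 109, 115, 132, 124, 96, 75, 71, 71, 71, 71, 71, 71, 71, 71, 71, 71, 72, 72, 72, 73, 72, 72, 72, 72, 72, 72, 72, 73, 76, 91, 116, 133, 128, 106, 109, 129, 141, 143, 144, 144, 144, 144, 144, 143]
t 14.82 p [ 0.5133 -0.1071  0.2996] F [ 1.3  0.4 -0.6] w 1.0 down [-0.  0. -1.] azdeg 5.5
[0.495 0.203 0.3  ] -> [-0.31, -0.0, 0.011]
[0.495 0.203 0.043] -> [-0.31, 0.257, 0.011]
dr [0.0, -0.27, -0.0]
```

```bash
python3 -m crank '[{"linear":[-0.31,0,0.011],"dr":[0,0,0],"hand":1},{"linear":[-0.31,0,0.011],"dr":[0,0,0],"hand":1},{"linear":[-0.31,0,0.011],"dr":[0,0,0],"hand":1},{"linear":[-0.31,0,0.011],"dr":[0,0,0],"hand":1},{"linear":[-0.31,0,0.011],"dr":[0,0,0],"hand":1},{"linear":[-0.31,0,0.011],"dr":[0,0,0],"hand":1},{"linear":[-0.31,0,0.011],"dr":[0,0,0],"hand":1},{"linear":[-0.31,0.04,0.011],"dr":[0,0,0],"hand":1},{"linear":[-0.31,0.08,0.011],"dr":[0,0,0],"hand":1},{"linear":[-0.31,0.12,0.011],"dr":[0,0,0],"hand":1}]'
python3 - <<'E'
from h import *
shift([[.495,.203,.12],[.495,.203,.043]],.10)
E
```

```text
t: 15.65
eef_pos: [0.4947, 0.2052, 0.179]
tool_rot: [0.525, -0.523, 0.474, -0.475]
contact_force: [0.9, -1.2, -0.0]
gripper_width: 0.997
t 15.65 p [0.4947 0.2052 0.179 ] F [ 0.9 -1.2 -0. ] w 0.997 down [ 0.002  0.002 -1.   ] azdeg 5.7
[0.495 0.203 0.12 ] -> [0.002, 0.059, -0.0]
[0.495 0.203 0.043] -> [0.002, 0.136, -0.0]
dr [-0.15, -0.06, -0.1]
```

```bash
python3 -m crank '[{"linear":[0.001,0.03,0],"dr":[0,0,0],"hand":1},{"linear":[0.001,0.059,0],"dr":[0,0,0],"hand":1},{"linear":[0.001,0.08,0],"dr":[0,0,0],"hand":1},{"linear":[0.001,0.1,0],"dr":[0,0,0],"hand":1},{"linear":[0.001,0.12,0],"dr":[0,0,0],"hand":1},{"linear":[0.001,0.134,0],"dr":[0,0,0],"hand":1},{"linear":[0.001,0.134,0],"dr":[0,0,0],"hand":1}]'
python3 -m crank '[{"linear":[0,0,0],"dr":[0,0,0],"hand":-1},{"linear":[0,0,0],"dr":[0,0,0],"hand":-1},{"linear":[0,0,0],"dr":[0,0,0],"hand":-1},{"linear":[0,0,0],"dr":[0,0,0],"hand":-1},{"linear":[0,0,0],"dr":[0,0,0],"hand":-1},{"linear":[0,0,0],"dr":[0,0,0],"hand":-1},{"linear":[0,0,0],"dr":[0,0,0],"hand":-1}]' 40
```

```text
t: 16.23
eef_pos: [0.4931, 0.2006, 0.0429]
tool_rot: [-0.522, 0.525, -0.476, 0.475]
contact_force: [-0.6, -0.2, -0.1]
gripper_width: 1.001
t: 16.82
eef_pos: [0.4958, 0.2021, 0.047]
tool_rot: [0.524, -0.522, 0.475, -0.476]
contact_force: [-0.7, 0.2, 6.9]
gripper_width: 0.528
```

The opening of 45 mm matches the pack. I lift slowly, then check.

```bash
python3 -m crank '[{"linear":[0,-0.01,0],"dr":[0,0,0],"hand":-1},{"linear":[0,-0.03,0],"dr":[0,0,0],"hand":-1},{"linear":[0,-0.06,0],"dr":[0,0,0],"hand":-1},{"linear":[0,-0.09,0],"dr":[0,0,0],"hand":-1},{"linear":[0,-0.12,0],"dr":[0,0,0],"hand":-1},{"linear":[0,-0.15,0],"dr":[0,0,0],"hand":-1},{"linear":[0,-0.15,0],"dr":[0,0,0],"hand":-1},{"linear":[0,-0.15,0],"dr":[0,0,0],"hand":-1}]'
python3 - <<'E'
from h import *
p,R,o=tool()
for c in('top','side'):bot.read_camera(c)
d={c:bot.place_of(c,'pack_yellow_mid')[:1] for c in('side','top')};print(d)
print('expected if held',proj('side',p+[0,0,.0085]),proj('top',p+[0,0,.0085]))
shift([[.522,-.181,.20],[.522,-.181,.012]],.10)
E
```

```text
t: 17.48
eef_pos: [0.4957, 0.202, 0.1979]
tool_rot: [0.524, -0.522, 0.475, -0.476]
contact_force: [0.4, -0.1, -2.6]
gripper_width: 0.532
{'side': [{'xy': [231.6, 217.4], 'score': 0.67}], 'top': [{'xy': [212.3, 167.4], 'score': 0.45}]}
expected if held [[232.16870119 218.16283515]] [[211.04900791 169.04858499]]
t 17.68 p [0.4939 0.201  0.1944] F [ 0.4  0.7 -1.3] w 0.53 down [-0.002 -0.001 -1.   ] azdeg 5.5
[ 0.522 -0.181  0.2  ] -> [0.383, -0.005, -0.008]
[ 0.522 -0.181  0.012] -> [0.383, 0.183, -0.008]
dr [0.14, -0.26, 0.05]
```

```bash
python3 -m crank '[{"linear":[0.385,-0.005,-0.008],"dr":[0,0,0],"hand":-1},{"linear":[0.385,-0.005,-0.008],"dr":[0,0,0],"hand":-1},{"linear":[0.385,-0.005,-0.008],"dr":[0,0,0],"hand":-1},{"linear":[0.385,-0.005,-0.008],"dr":[0,0,0],"hand":-1},{"linear":[0.385,-0.005,-0.008],"dr":[0,0,0],"hand":-1},{"linear":[0.385,-0.005,-0.008],"dr":[0,0,0],"hand":-1},{"linear":[0.385,-0.005,-0.008],"dr":[0,0,0],"hand":-1},{"linear":[0.385,-0.005,-0.008],"dr":[0,0,0],"hand":-1},{"linear":[0.385,-0.005,-0.008],"dr":[0,0,0],"hand":-1},{"linear":[0.385,-0.005,-0.008],"dr":[0,0,0],"hand":-1}]'
python3 -m crank '[{"linear":[0,0,0],"dr":[0,0,0],"hand":-1},{"linear":[0,0.04,0],"dr":[0,0,0],"hand":-1},{"linear":[0,0.08,0],"dr":[0,0,0],"hand":-1},{"linear":[0,0.12,0],"dr":[0,0,0],"hand":-1},{"linear":[0,0.14,0],"dr":[0,0,0],"hand":-1},{"linear":[0,0.14,0],"dr":[0,0,0],"hand":-1}]'
python3 - <<'E'
from h import *
for c in('top','side'):cv2.imwrite(f'pics/{c}9.png',bot.read_camera(c))
p,R,o=tool()
d={c:bot.place_of(c,'pack_yellow_mid')[:1] for c in('side','top')};print(d)
print('expected',proj('side',p+[0,0,.0085]),proj('top',p+[0,0,.0085]))
shift([[.522,-.183,.02],[.522,-.183,.013]],.10)
E
```

```text
t: 18.52
eef_pos: [0.522, -0.1909, 0.1991]
tool_rot: [-0.52, 0.522, -0.478, 0.478]
contact_force: [0.4, -1.0, -0.2]
gripper_width: 0.533
t: 19.02
eef_pos: [0.5192, -0.1797, 0.0552]
tool_rot: [-0.522, 0.525, -0.479, 0.471]
contact_force: [-1.2, 0.5, -1.1]
gripper_width: 0.53
{'side': [{'xy': [286.0, 192.6], 'score': 0.72}], 'top': [{'xy': [337.4, 188.9], 'score': 0.69}]}
expected [[285.21344048 191.66198584]] [[338.97776104 185.10294493]]
t 19.22 p [ 0.525  -0.1819  0.0622] F [-0.8  0.1 -1. ] w 0.531 down [ 0.003 -0.    -1.   ] azdeg 5.5
[ 0.522 -0.183  0.02 ] -> [0.001, 0.042, -0.003]
[ 0.522 -0.183  0.013] -> [0.001, 0.049, -0.003]
dr [-0.15, -0.21, 0.03]
```

```bash
python3 -m crank '[{"linear":[0.003,0.02,-0.001],"dr":[0,0,0],"hand":-1},{"linear":[0.003,0.035,-0.001],"dr":[0,0,0],"hand":-1},{"linear":[0.003,0.044,-0.001],"dr":[0,0,0],"hand":-1},{"linear":[0.003,0.044,-0.001],"dr":[0,0,0],"hand":-1},{"linear":[0.003,0.044,-0.001],"dr":[0,0,0],"hand":-1}]'
for i in 1; do python3 -m crank '[{"linear":[0,0.002,0],"dr":[0,0,0],"hand":-1},{"linear":[0,0.004,0],"dr":[0,0,0],"hand":-1},{"linear":[0,0.004,0],"dr":[0,0,0],"hand":-1}]'; done
```

```text
t: 19.63
eef_pos: [0.5235, -0.1854, 0.0176]
tool_rot: [0.524, -0.523, 0.475, -0.476]
contact_force: [-1.4, -0.5, -0.9]
gripper_width: 0.534
t: 19.88
eef_pos: [0.5232, -0.1856, 0.0131]
tool_rot: [0.523, -0.523, 0.475, -0.476]
contact_force: [-0.0, 0.5, -1.5]
gripper_width: 0.526
```

```bash
python3 -m crank '[{"linear":[0,0.002,0],"dr":[0,0,0],"hand":-1},{"linear":[0,0.003,0],"dr":[0,0,0],"hand":-1},{"linear":[0,0.003,0],"dr":[0,0,0],"hand":-1}]'
python3 -c "
from h import *
shift([.522,-.183,.013])"
```

```text
t: 20.13
eef_pos: [0.5232, -0.1856, 0.0129]
tool_rot: [-0.523, 0.524, -0.475, 0.476]
contact_force: [-10.8, 2.0, 32.0]
gripper_width: 0.534
t 20.13 p [ 0.5232 -0.1856  0.0129] F [-10.8   2.   32. ] w 0.534 down [ 0.    -0.002 -1.   ] azdeg 5.5
[ 0.522 -0.183  0.013] -> [-0.003, -0.0, -0.001]
```

Contact came at the predicted height, so the pack is on the floor. I ease off, open to 56 mm and withdraw.

```bash
python3 -m crank '[{"linear":[0,-0.002,0],"dr":[0,0,0],"hand":-1},{"linear":[0,-0.002,0],"dr":[0,0,0],"hand":0.32},{"linear":[0,-0.002,0],"dr":[0,0,0],"hand":0.32},{"linear":[0,-0.002,0],"dr":[0,0,0],"hand":0.32},{"linear":[0,-0.002,0],"dr":[0,0,0],"hand":0.32},{"linear":[0,-0.002,0],"dr":[0,0,0],"hand":0.32},{"linear":[0,-0.015,0],"dr":[0,0,0],"hand":0.32},{"linear":[0,-0.03,0],"dr":[0,0,0],"hand":0.32},{"linear":[0,-0.05,0],"dr":[0,0,0],"hand":0.32},{"linear":[0,-0.09,0],"dr":[0,0,0],"hand":0.32}]'
python3 -m crank '[{"linear":[0,-0.04,0],"dr":[0,0,0],"hand":0.32},{"linear":[0,-0.08,0],"dr":[0,0,0],"hand":0.32},{"linear":[0,-0.12,0],"dr":[0,0,0],"hand":0.32},{"linear":[0.04,-0.16,0],"dr":[0,0,0],"hand":0.32},{"linear":[0.08,-0.2,0],"dr":[0,0,0],"hand":0.32},{"linear":[0.12,-0.2,0],"dr":[0,0,0],"hand":0.32},{"linear":[0.16,-0.2,0],"dr":[0,0,0],"hand":0.32},{"linear":[0.2,-0.2,0],"dr":[0,0,0],"hand":0.32},{"linear":[0.2,-0.2,0],"dr":[0,0,0],"hand":0.32},{"linear":[0.2,-0.2,0],"dr":[0,0,0],"hand":0.32}]'
python3 - <<'E'
from h import *
I={c:bot.read_camera(c) for c in('top','side')}
for n in('lid_edge','flap_left_edge','flap_right_edge','pack_yellow_mid','pack_white_mid','pack_blue_mid','pack_red_mid','carton'):
    d={c:bot.place_of(c,n)[:1] for c in I};l={c:np.array(v[0]['xy']) for c,v in d.items() if v}
    if len(l)==2:
        X,e=tri(l);print(n,'W',X.round(3),'C',Ro.from_euler('z',-CP[2]).apply(X-[CP[0],CP[1],0]).round(3),round(e,1))
    else:print(n,l)
print('yellow expected px',proj('top',[.522,-.181,.0215]),proj('side',[.522,-.181,.0215]))
cv2.imwrite('pics/f.png',np.hstack([crop(I['side'],170,150,150,150,2.6),crop(I['top'],150,85,240,140,1.6),][:1]+[cv2.resize(I['top'][150:225,310:395],(442,390),interpolation=cv2.INTER_CUBIC)]))
E
```

```text
t: 20.97
eef_pos: [0.5202, -0.1848, 0.0981]
tool_rot: [-0.522, 0.524, -0.478, 0.473]
contact_force: [0.5, -0.1, -0.1]
gripper_width: 0.659
t: 21.8
eef_pos: [0.5399, -0.391, 0.2998]
tool_rot: [-0.521, 0.522, -0.477, 0.478]
contact_force: [-0.3, -0.1, -0.1]
gripper_width: 0.657
lid_edge W [0.735 0.225 0.161] C [ 0.241 -0.002  0.161] 3.8
flap_left_edge W [0.469 0.386 0.093] C [-0.008  0.185  0.093] 0.4
flap_right_edge W [0.505 0.038 0.095] C [-0.006 -0.165  0.095] 0.1
pack_yellow_mid {'side': array([287. , 199.1])}
pack_white_mid W [0.501 0.131 0.056] C [-0.001 -0.072  0.056] 1.6
pack_blue_mid W [0.489 0.28  0.059] C [0.001 0.077 0.059] 1.8
pack_red_mid W [ 0.55  -0.264  0.032] C [ 0.01  -0.471  0.032] 1.6
carton W [0.488 0.207 0.012] C [-0.006  0.005  0.012] 0.1
yellow expected px [[337.20360194 189.22642843]] [[285.40999275 199.95788271]]
```

View pics/f.png

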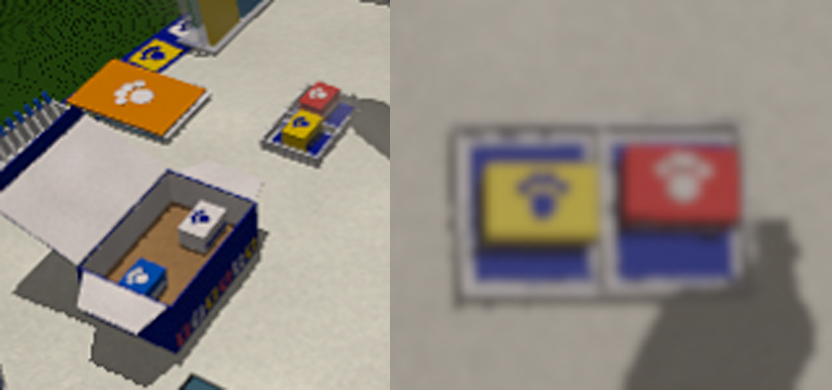

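The final picture shows the yellow pack flat with its paw up, inside the left bay of the tray. Its top face spans display columns 483–598, and the bay spans about 455–607. The red, white and blue packs are in place, and the lid and flaps lie open.

```bash
python3 -c "
from station import bot
print(bot.hand_in())"
```

```text
the job is handed in; nothing more can be done
None
```

The carton is open and the yellow pack is in the empty tray bay. I handed the job in at about 22 s; it reports no verdict, so these are my own last checks.

**What I did**
- I swung the lid up and over with the shut fingers, then folded the left flap outwards and after it the right flap.
- I gripped the yellow pack across its 46 mm side and set it down. Contact with the bay floor came at the height I had worked out. I then opened to about 56 mm and withdrew upwards.

**Last checks**
- **Lid and flaps:** the lid lies at about 2.8 rad or more, and both flaps are about level outwards at around 3.1 to 3.3 rad.
- **Yellow pack:** it looks flat, emblem up, a few mm right of the bay centre. The final network reading found it only in the side camera, about 2 px from where it should be. The top camera's network missed it, so there I went by the picture.
- **Other packs and carton:** the white, blue and red packs look in place. The carton reads within about 10 mm of its starting pose, which is within the measuring error.
- **Other things on the table:** I did not measure the collecting box, bucket, card reader, stapler or pen pot again at the end.

**What went less smoothly**
- While reaching under the right flap the wrist read about 12 N, probably from grazing the white pack. I backed off, and it stayed in its place.
- Setting the pack down peaked at about 32 N of floor contact before I eased off.

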